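Check the aligner bracket's bushings with a sensor clip and a gauge rod

TASK

Take the spring sensor clip off its stand, squeeze it open, bring it down over the top edge of the bracket's upright tongue and let it spring shut there, seated upright and well down on the edge. Then lift the longest of the three gauge rods out of the rack and thread it down through the upper brass bushing and on through the lower one. Finish still holding the rod there, with its whole rounded nose showing below the lower bushing but clear of the base plate, and leave everything else where it is.

Things in the scene. Friction and masses are not known exactly. Their poses are not given: they have to be found in the camera images.
- bracket: dark steel bracket, fixed; base plate 110 (x) x 160 (y) x 12 mm. Origin: centre of its underside on the table, z up. On its -y side a web, 117 mm high, carries two arms one above the other, each 46 mm wide in y, with a brass bushing; on its +y side stands an upright aluminium tongue, 80 mm from the bushing axis in y.
- upper_bush (a point): centre of the top mouth of the upper brass bushing (bore 15 mm, outside 26 mm, 20 mm long, vertical), 120 mm above the table; its underside is 100 mm up
- lower_bush (a point): centre of the BOTTOM mouth of the lower brass bushing (same bore and length, same vertical axis), 45 mm above the table; its top mouth is 65 mm up, and the top of the base plate lies 33 mm below this point. Axes as the bracket's.
- tongue_top (a point): middle of the top edge of the upright aluminium tongue, 70 mm above the table; the tongue is 8 mm thick (bracket y) and 60 mm long (bracket x). Axes as the bracket's.
- clip_mid (a point): sensor clip: steel spring clip like a clothes peg with a grey pod on each jaw, 80 mm tall, 24 mm wide (its x), 65 g. This point is half-way up on its middle plane, 40 mm above the jaw tips; z points up from jaws to handles. A barrel between the jaws, 29 mm above their tips, rests on the edge as a stop: seated on the tongue, this point is 11 mm above tongue_top.
- clip_grip (a point): middle between the clip's two handle plates (24 mm wide, from 40 to 79 mm above the jaw tips), 22 mm above clip_mid. Squeeze the plates along the clip's y: outer faces here 34 mm apart (42 mm at the top); fully squeezed they are parallel, 18 mm apart. The spring takes about 12 N to start, 17 N to open fully; grip with 30 to 60 N, a stop bears the surplus.
- clip_jaw (a point): midway between the clip's jaw lips (shut), 4 mm above the jaw tips. Lips 5 mm apart when shut, 20 mm fully squeezed, so they pass over the edge from above; squeezed in a gripper both halves swing evenly, and the half that carries the three clip points leans 0.25 rad.
- clip_lever (a joint): opening of the clip, rad: 0 shut, 0.5 fully squeezed, about 0.1 when clamped on the tongue
- stand: small fixed aluminium stand, base 90 x 70 x 12 mm, with an upright plate 4 mm thick (y), 60 mm long (x), its top edge 60 mm above the table; the clip starts shut astride this plate, upright, handles up. Origin: centre of the underside.
- rod_mid (a point): the longest of three steel gauge rods, 165 mm, about 160 g; this point is half-way up its axis, z towards the handle. Shaft 12 mm in diameter, 125 mm long, ending in a hemispherical nose; above it a knurled round handle, 22 mm in diameter, 40 mm tall. It starts upright in the rack, nose 10 mm above the table; shorter rods stand in the other holes.
- rod_handle (a point): centre of the long rod's handle, on its axis 145 mm above the nose. A rod may lean up to 0.03 rad in its hole, and keeps that lean in the grip; it must hang within about 0.03 rad of plumb to pass both bushings
- rod_nose (a point): lowest point of the long rod: the tip of its rounded nose, on its axis
- rack: the rods' white rack block, fixed, 190 (x) x 60 x 60 mm; origin at the centre of its underside; three square holes 13 mm wide, 50 mm deep, at x = -60, 0, +60 mm
- rod_b: other gauge rod in the rack, 130 mm long, same kind of handle; origin at its nose. Leave alone.
- rod_c: other gauge rod in the rack, 98 mm long, ball head of 26 mm; origin at its nose. Leave alone.
- objective: microscope objective lying about, 30 mm wide, 42 mm tall; origin under it. Leave alone.
- spare_bush: loose brass bushing, 26 mm wide, 20 mm tall; origin under it. Leave alone.
- driver: screwdriver lying on the table, 160 mm long. Leave alone.
- solvent: white bottle, 60 mm wide, 150 mm tall; origin under it. Leave alone.
- beaker: glass beaker, 70 mm wide, 85 mm tall; origin under it. Leave alone.
- resist_jar: amber jar, 56 mm wide, 70 mm tall; origin under it. Leave alone.

How it is judged (in metres and radians):
On the way, in this order (a step that is already met when the one before it is completed fails the run):
1. the clip is clamped on the tongue and let go (x of clip_jaw in the frame of tongue_top between -0.03 and 0.03 m and y of clip_jaw in the frame of tongue_top between -0.007 and 0.007 m and z of clip_jaw in the frame of tongue_top between -0.034 and -0.014 m and value of joint clip_lever above 0.05 rad and contact force between clip and bracket above 3 N and angle between clip_mid's own z axis and vertical below 0.3 rad and contact force between clip and the fingers below 0.1 N), for 0.3 s.
2. the long rod's nose is inside or below the upper bushing and still above the lower one (x of rod_nose in the frame of lower_bush between -0.006 and 0.006 m and y of rod_nose in the frame of lower_bush between -0.006 and 0.006 m and z of rod_nose in the frame of lower_bush between 0.02 and 0.07 m), for 0.05 s.
3. the nose is right through the lower bushing, the rod held (x of rod_nose in the frame of lower_bush between -0.006 and 0.006 m and y of rod_nose in the frame of lower_bush between -0.006 and 0.006 m and angle between the z axis of rod_mid and the z axis of bracket, either way round below 0.07 rad and contact force between the fingers and rod above 3 N and z of rod_nose in the frame of lower_bush below -0.008 m), for 0.2 s.
At the end, for the whole second after the job is handed in: Rod gripped (over 3 N), at rest, in line with the bushings to 0.07 rad and 6 mm, its nose 8 to 30 mm below the lower bushing. Clip let go and clamped on the tongue: lips 14-34 mm below the edge, within 30 mm along and 7 mm across, 0.3 rad upright, opened over 0.05 rad, over 3 N (all of step 1 and all of step 3 and z of rod_nose in the frame of lower_bush above -0.03 m and linear speed of rod below 0.02 m/s); the arm keeps its last pose, push and grip.
It fails at once if another gauge rod is moved by more than 30 mm (distance of any of rod_b, rod_c from where it was at the start of the episode above 0.03 m).
It fails at once if one of the other loose things on the table is moved by more than 30 mm (distance of any of objective, spare_bush, driver, solvent, beaker, resist_jar from where it was at the start of the episode above 0.03 m).
It also fails if it takes over 69 s, if anything falls off the work surface, if the arm or the gripper's body presses on something with over 40 N, if the wrist force passes 120 N, or if a joint passes its speed limit or range.

ROBOT

A 7-joint arm with a two-finger parallel gripper is mounted at the origin on the work surface. World frame = base frame: x ahead of the robot, y to its left, z up, the work surface at z = 0. Lengths are in m, angles in degrees, forces in N, time in s.
With the tool pointing down it reaches from about 0.4 to 0.75 m from the base axis. Payload 19.5 kg.
Tool frame: the origin (TCP) lies at the very end of the fingers, on their centre line; the grasp point (between the pads) lies 19 mm behind it (manip.grasp_offset is the distance from the TCP to the grasp point, in m); z points along the fingers, y is the line along which they close (so a half turn about z gives the same grasp; the last joint's range is limited). The gripper opens to 85 mm and grips with 20 to 120 N. Pads are 22 mm wide; open, the fingers measure 114 mm over their backs; the gripper's body (76 mm by 85 mm) begins 54 mm behind the grasp point. The pads swing forward as they close: fully open they stand 13 mm farther back than shut.
Start: joints at [-72.004, 40.479, -1.581, 85.061, 1.261, 54.483, -4.326], TCP at [0.2, 0.539, 0.231] pointing down, gripper open.
Joint ranges: [-155.06, 155.06], [-18.47, 123.98], [-90, 86.84], [0, 140.48], [-83.41, 263.41], [0, 116], [-161.91, 161.91]. Speed limits (degrees/s): [108.29, 108.29, 147.25, 147.25, 172.46, 172.46, 172.46].

INTERFACE

Orientations are given as [roll, pitch, yaw] about the fixed x, y, z axes, in that order (R = Rz(yaw) Ry(pitch) Rx(roll)).
In Python, from station import sense, optics, manip gives the robot as it stands.
- The arm moves only by the tool carry_out, never from a script. Its argument "targets" is a list of rows, each an object of numbers: "x", "y", "z": the shift along the tool's x, y, z in m; "twist": the turn about the tool's z in degrees; "claw": the opening, from -1 (shut) to 1 (fully open). In form: [{"x": .., "y": .., "z": .., "twist": .., "claw": ..}, ...]. A call has 1 to 20 rows; each row is the pose to reach, as a shift and turn from the pose commanded when the call began, along the tool's axes at that moment; what a row does not reach only later rows make up. A row lasts 1/12 s, in which the tool goes at most 41.7 mm and 7.16 degrees, less where a joint would pass 70% of its speed; a pose out of reach is approached as far as the arm can. A call with a gripper value outside its range is refused whole. The fingers move at their own pace and stop on an object; "squeeze" is the grip in N (left out, the last holds). Time passes only in rows, so rows that repeat a pose let the fingers close. It gives the time, the measured TCP pose, the force, the opening and the grip force at its end, in the units of the state.
- sense(): the state, without advancing time (a new reading comes with each control period).
- optics.grab_frame(name): name is "side" or "top" or "wrist"; returns a dict with "image" (384x512x3 uint8, red, green, blue), "intrinsics" (3x3 intrinsics, pixels), "xyz" and "attitude" of the camera in the world. Camera axes: x right, y down, z forward; pixel columns grow to the right and rows downward; lengths in m; the calibration is good to about 2 mm. A picture is of the moment at which its call begins. There is no depth.
- manip.job_done(): hands the job in; it is judged then, once.
The state is a dict: "clock": time; "joints": joint angles; "dq": joint speeds; "effort": joint torques, N m; "tool_pos": TCP position; "tool_rot": TCP orientation; "contact_force": force on the tool from outside, world axes, zero at the start; "moment": the same for the moment, N m; "finger_gap": opening from 0.0 (shut) to 1.0 (fully open); "grasp_force": force on a finger pad.
Only numpy, scipy, OpenCV 4.12 (cv2) and the standard library are available. Lean on these libraries where they do the work, as an engineer would, in place of code of your own. Each camera call takes 0.05 s, during which the arm holds its last target. There are 200 camera calls.

## Working session

There is one attempt and no reset: what is moved stays moved. The work goes in short steps, Python scripts to look and compute and a tool call to move; the robot and the scene stay as the last step left them, time stands still between calls to the robot, and variables do not carry over. Pictures are saved under pics/ and viewed, at most 10 in all, crops included, and the job is handed in when it is done.

Besides the shell and the picture viewer there is one more tool, called as name(argument=value, ...) on one line, values as JSON. carry_out: Moves the arm, as the interface text tells. Its arguments: {"type":"object","properties":{"targets":{"type":"array"},"squeeze":{"type":"number"}},"required":["targets"]}

```bash
ls; mkdir -p pics
cat > h.py <<'E'
import numpy as np, cv2
from scipy.spatial.transform import Rotation as R
from station import sense, optics, manip
def att(a):
    a=np.array(a,float)
    return a if a.shape==(3,3) else R.from_euler('xyz',a,degrees=True).as_matrix()
def grab(n):
    f=optics.grab_frame(n); f['R']=att(f['attitude']); f['K']=np.array(f['intrinsics']); f['p']=np.array(f['xyz']); return f
def plane(f,u,v,z):
    d=f['R']@np.linalg.solve(f['K'],[u,v,1.]); return f['p']+d*(z-f['p'][2])/d[2]
def proj(f,P):
    c=f['R'].T@(np.array(P,float)-f['p']); q=f['K']@c; return q[:2]/q[2]
def tri(f,a,g,b):
    A=np.zeros((3,3));B=np.zeros(3)
    for c,(u,v) in((f,a),(g,b)):
        d=c['R']@np.linalg.solve(c['K'],[u,v,1.]);d/=np.linalg.norm(d);M=np.eye(3)-np.outer(d,d);A+=M;B+=M@c['p']
    return np.linalg.solve(A,B)
def save(f,n): cv2.imwrite('pics/'+n,f['image'][:,:,::-1])
E
python3 - <<'E'
from h import *
import pickle
fs={n:grab(n) for n in('side','top','wrist')}
pickle.dump(fs,open('f0.pkl','wb'))
for n,f in fs.items():
    print(n,f['p'],f['attitude'],f['K'][0,0],f['K'][:2,2])
im=np.hstack([fs['side']['image'],fs['top']['image']])
save(fs['top'],'top.png');save(fs['side'],'side.png')
print(sense())
E
```

```text
pics
side [ 0.44117981 -0.71864849  0.53359478] [-121.03437726    0.41117017  -11.3878947 ] 368.2870776747857 [257.79494963 187.35262556]
top [ 0.43581618 -0.01326585  1.3262109 ] [-173.8475401     1.00077607  -90.9377403 ] 460.51757002733103 [263.08586395 180.21322143]
wrist [0.13608497 0.56328049 0.37398358] [1.64344800e+02 2.62008449e-02 6.96797788e+01] 301.16029058013464 [257.44279569 192.20207765]
{'clock': 0.15, 'joints': array([-72.00215485,  40.50305908,  -1.58132972,  85.07474359,
         1.26239283,  54.48398931,  -4.32514136]), 'dq': array([ 0.11417871, -0.11245671,  0.06712917, -0.18238056,  0.07623977,
       -0.07096228,  0.00628137]), 'effort': array([-7.76390261e-04, -8.83276892e+01,  1.23419333e+00, -2.36194468e+01,
        1.68849633e-02,  5.25530922e-03,  4.30264242e-05]), 'tool_pos': array([0.20025804, 0.53881003, 0.23097625]), 'tool_rot': array([-1.79955690e+02,  3.30238458e-03,  1.59613779e+02]), 'contact_force': array([-0.6110352 , -0.9323225 , -0.45071716]), 'moment': array([-0.0333355 , -0.04202252,  0.06849859]), 'grasp_force': 0.0, 'finger_gap': 0.996487696857529}
```

View pics/top.png

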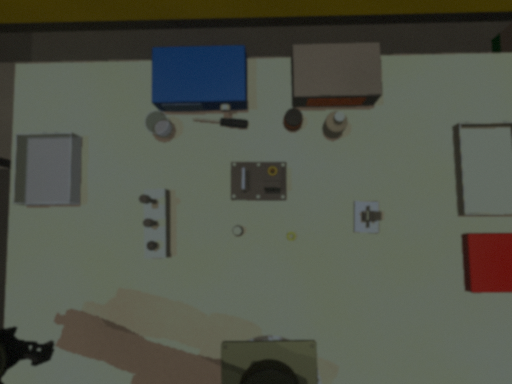

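View pics/side.png

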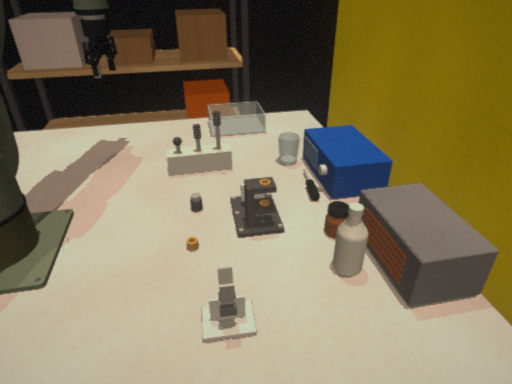

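The pictures show:
- **Top view:** bracket at about (258,181), tongue at (243,179), upper bush at (272,170), clip and stand at (368,216). The rack is at (157,222), with rods at (145,199), (149,223) and (151,245).
- **Side view:** the longest rod is the one at (217,118), at the far-x end of the rack. The clip is at (226,290).

Run:
```python
from h import *
import pickle
fs=pickle.load(open('f0.pkl','rb'));t=fs['top']
for n,u,v,z in(('clip',370,216,.1),('stand',367,216,.006),('brk',258,181,.012),('bush',272,170,.12),('tongue',243.5,179,.07),('rack',158,222,.06),('rodtop',145,199,.175)):
    print(n,plane(t,u,v,z).round(3))
a=cv2.resize(t['image'][150:250,130:290],None,fx=5,fy=5,interpolation=cv2.INTER_CUBIC)
cv2.imwrite('pics/c1.png',cv2.convertScaleAbs(a[:,:,::-1],alpha=1.5))
```

```text
clip [ 0.468 -0.275  0.1  ]
stand [ 0.471 -0.287  0.006]
brk [0.576 0.022 0.012]
bush [ 0.593 -0.018  0.12 ]
tongue [0.576 0.06  0.07 ]
rack [0.462 0.297 0.06 ]
rodtop [0.518 0.303 0.175]
```

View pics/c1.png

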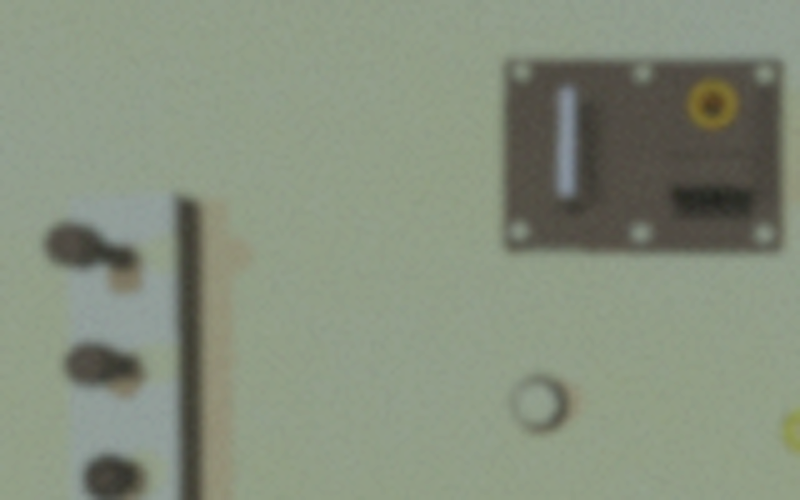

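carry_out(targets=[{"x":-0.35,"y":-0.23,"z":-0.04,"twist":80,"claw":0.5},{"x":-0.35,"y":-0.23,"z":-0.04,"twist":80,"claw":0.5},{"x":-0.35,"y":-0.23,"z":-0.04,"twist":80,"claw":0.5},{"x":-0.35,"y":-0.23,"z":-0.04,"twist":80,"claw":0.5},{"x":-0.35,"y":-0.23,"z":-0.04,"twist":80,"claw":0.5},{"x":-0.35,"y":-0.23,"z":-0.04,"twist":80,"claw":0.5},{"x":-0.35,"y":-0.23,"z":-0.04,"twist":80,"claw":0.5},{"x":-0.35,"y":-0.23,"z":-0.04,"twist":80,"claw":0.5},{"x":-0.35,"y":-0.23,"z":-0.04,"twist":80,"claw":0.5},{"x":-0.35,"y":-0.23,"z":-0.04,"twist":80,"claw":0.5},{"x":-0.35,"y":-0.23,"z":-0.04,"twist":80,"claw":0.5},{"x":-0.35,"y":-0.23,"z":-0.04,"twist":80,"claw":0.5},{"x":-0.35,"y":-0.23,"z":-0.04,"twist":80,"claw":0.5}])

```text
clock: 1.23
tool_pos: [0.448, 0.2016, 0.2711]
tool_rot: [-180.0, 0.0, 79.7]
contact_force: [-0.5, 0.7, -0.8]
finger_gap: 0.757
grasp_force: 0.0
```

carry_out(targets=[{"x":-0.465,"y":0.105,"z":0.02,"twist":79.7,"claw":0.5},{"x":-0.465,"y":0.105,"z":0.02,"twist":79.7,"claw":0.5},{"x":-0.465,"y":0.105,"z":0.02,"twist":79.7,"claw":0.5},{"x":-0.465,"y":0.105,"z":0.02,"twist":79.7,"claw":0.5},{"x":-0.465,"y":0.105,"z":0.02,"twist":79.7,"claw":0.5},{"x":-0.465,"y":0.105,"z":0.02,"twist":79.7,"claw":0.5},{"x":-0.465,"y":0.105,"z":0.02,"twist":79.7,"claw":0.5},{"x":-0.465,"y":0.105,"z":0.02,"twist":79.7,"claw":0.5},{"x":-0.465,"y":0.105,"z":0.02,"twist":79.7,"claw":0.5},{"x":-0.465,"y":0.105,"z":0.02,"twist":79.7,"claw":0.5},{"x":-0.465,"y":0.105,"z":0.02,"twist":79.7,"claw":0.5},{"x":-0.465,"y":0.105,"z":0.02,"twist":79.7,"claw":0.5},{"x":-0.465,"y":0.105,"z":0.02,"twist":79.7,"claw":0.5},{"x":-0.465,"y":0.105,"z":0.02,"twist":79.7,"claw":0.5},{"x":-0.465,"y":0.105,"z":0.02,"twist":79.7,"claw":0.5}])

```text
clock: 2.48
tool_pos: [0.4681, -0.2733, 0.2511]
tool_rot: [-179.9, 0.0, 0.2]
contact_force: [0.1, 0.1, -0.6]
finger_gap: 0.75
grasp_force: 0.0
```

Run:
```python
from h import *
import pickle
f=grab('wrist');pickle.dump(f,open('f1.pkl','wb'));save(f,'w1.png');print(sense()['tool_pos'],sense()['tool_rot'],f['p'],f['attitude'])
print('expected clip',proj(f,[.468,-.275,.1]))
```

```text
[ 0.46820261 -0.27318753  0.25126364] [-1.79945468e+02 -9.21622208e-05  1.48937242e-01] [ 0.53658762 -0.27265445  0.39415358] [ 1.64307540e+02  9.72538728e-02 -8.97671053e+01]
expected clip [260.00389726 178.70808484]
```

View pics/w1.png

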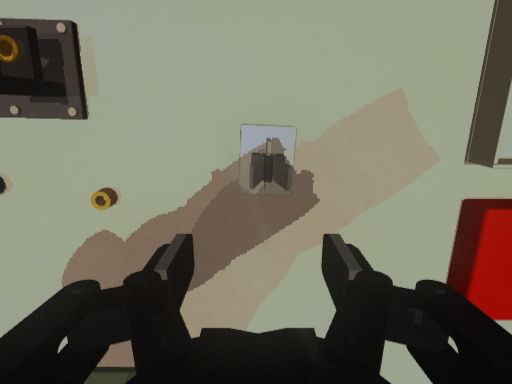

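Wrist view: the stand plate runs up the image at (269,145). The clip's two dark handle plates are at about (256,170) and (283,170). I'll zoom in.

Run:
```python
import pickle,cv2
f=pickle.load(open('f1.pkl','rb'))
a=cv2.resize(f['image'][115:205,225:315],None,fx=6.6,fy=6.6,interpolation=cv2.INTER_CUBIC)
cv2.imwrite('pics/c2.png',cv2.convertScaleAbs(a[:,:,::-1],alpha=1.6))
```

```text
(no output)
```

View pics/c2.png

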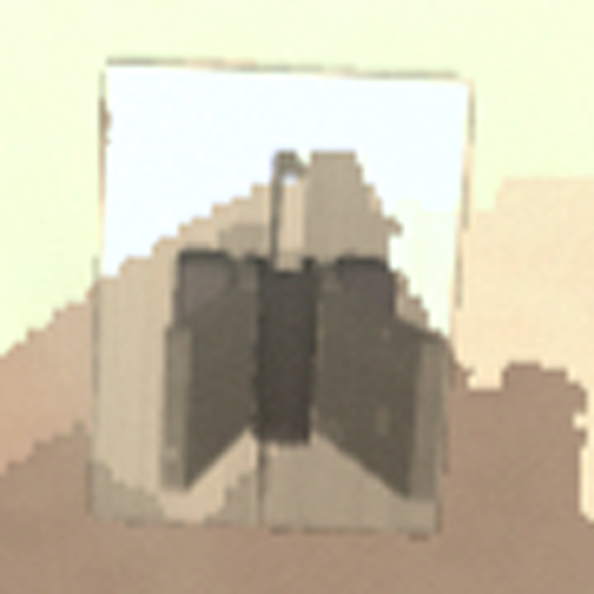

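The zoom shows the stand turned about -2.5° in yaw. The handle tops are centred at crop (303,412), which is pixel (270.9,177.4).

Run:
```python
from h import *
import pickle
f=pickle.load(open('f1.pkl','rb'))
c=lambda a,b,z:plane(f,225+a/6.6-.4,115+b/6.6-.4,z)
for n,a,b,z in(('tl',107,62,.012),('tr',470,78,.012),('bl',92,520,.012),('br',440,535,.012),('clipL',165,408,.11),('clipR',441,416,.11),('clip',303,412,.11),('hTop',304,332,.11),('hBot',301,493,.11),('platefar',287,152,.06)):print(n,c(a,b,z).round(4))
print(sum(c(a,b,.012) for a,b in((107,62),(470,78),(92,520),(440,535)))/4)
```

```text
tl [ 0.5169 -0.2515  0.012 ]
tr [ 0.5143 -0.3197  0.012 ]
bl [ 0.4275 -0.2475  0.012 ]
br [ 0.4247 -0.3172  0.012 ]
clipL [ 0.4726 -0.2649  0.11  ]
clipR [ 0.4715 -0.3053  0.11  ]
clip [ 0.472  -0.2851  0.11  ]
hTop [ 0.4839 -0.285   0.11  ]
hBot [ 0.4598 -0.285   0.11  ]
platefar [ 0.5049 -0.2839  0.06  ]
[ 0.47084156 -0.28397301  0.012     ]
```

carry_out(targets=[{"x":0.004,"y":0.0115,"z":0.03,"twist":2.2,"claw":0.5},{"x":0.004,"y":0.0115,"z":0.06,"twist":2.2,"claw":0.5},{"x":0.004,"y":0.0115,"z":0.09,"twist":2.2,"claw":0.5},{"x":0.004,"y":0.0115,"z":0.115,"twist":2.2,"claw":0.5},{"x":0.004,"y":0.0115,"z":0.135,"twist":2.2,"claw":0.5},{"x":0.004,"y":0.0115,"z":0.15,"twist":2.2,"claw":0.5},{"x":0.004,"y":0.0115,"z":0.163,"twist":2.2,"claw":0.5},{"x":0.004,"y":0.0115,"z":0.172,"twist":2.2,"claw":0.5},{"x":0.004,"y":0.0115,"z":0.176,"twist":2.2,"claw":0.5},{"x":0.004,"y":0.0115,"z":0.177,"twist":2.2,"claw":0.5},{"x":0.004,"y":0.0115,"z":0.177,"twist":2.2,"claw":0.5},{"x":0.004,"y":0.0115,"z":0.177,"twist":2.2,"claw":0.5}])

```text
clock: 3.53
tool_pos: [0.472, -0.2864, 0.075]
tool_rot: [180.0, -0.0, -2.3]
contact_force: [0.5, 0.7, 0.4]
finger_gap: 0.748
grasp_force: 0.0
```

carry_out(squeeze=45, targets=[{"claw":0.2},{"claw":0.0},{"claw":-0.2},{"claw":-0.4},{"claw":-0.6},{"claw":-0.8},{"claw":-1},{"claw":-1},{"claw":-1},{"claw":-1},{"claw":-1},{"claw":-1}])

```text
validation failed for argument at $.ta...
```

carry_out(squeeze=45, targets=[{"x":0,"y":0,"z":0,"twist":0,"claw":0.2},{"x":0,"y":0,"z":0,"twist":0,"claw":0.0},{"x":0,"y":0,"z":0,"twist":0,"claw":-0.2},{"x":0,"y":0,"z":0,"twist":0,"claw":-0.4},{"x":0,"y":0,"z":0,"twist":0,"claw":-0.6},{"x":0,"y":0,"z":0,"twist":0,"claw":-0.8},{"x":0,"y":0,"z":0,"twist":0,"claw":-1},{"x":0,"y":0,"z":0,"twist":0,"claw":-1},{"x":0,"y":0,"z":0,"twist":0,"claw":-1},{"x":0,"y":0,"z":0,"twist":0,"claw":-1},{"x":0,"y":0,"z":0,"twist":0,"claw":-1},{"x":0,"y":0,"z":0,"twist":0,"claw":-1}])

```text
clock: 4.53
tool_pos: [0.4721, -0.2875, 0.0753]
tool_rot: [179.9, -0.1, -2.3]
contact_force: [-0.6, -3.2, 11.4]
finger_gap: 0.197
grasp_force: 46.9
```

carry_out(targets=[{"x":0,"y":0,"z":-0.01,"twist":0,"claw":-1},{"x":0,"y":0,"z":-0.03,"twist":0,"claw":-1},{"x":0,"y":0,"z":-0.05,"twist":0,"claw":-1},{"x":0,"y":0,"z":-0.08,"twist":0,"claw":-1},{"x":0,"y":0,"z":-0.11,"twist":0,"claw":-1},{"x":0,"y":0,"z":-0.14,"twist":0,"claw":-1},{"x":0,"y":-0.02,"z":-0.17,"twist":-1,"claw":-1},{"x":0.005,"y":-0.05,"z":-0.175,"twist":-2.3,"claw":-1},{"x":0.01,"y":-0.085,"z":-0.175,"twist":-2.3,"claw":-1},{"x":0.015,"y":-0.12,"z":-0.175,"twist":-2.3,"claw":-1},{"x":0.02,"y":-0.155,"z":-0.175,"twist":-2.3,"claw":-1},{"x":0.025,"y":-0.19,"z":-0.175,"twist":-2.3,"claw":-1},{"x":0.025,"y":-0.225,"z":-0.175,"twist":-2.3,"claw":-1},{"x":0.025,"y":-0.26,"z":-0.175,"twist":-2.3,"claw":-1},{"x":0.025,"y":-0.29,"z":-0.175,"twist":-2.3,"claw":-1},{"x":0.025,"y":-0.315,"z":-0.175,"twist":-2.3,"claw":-1},{"x":0.025,"y":-0.328,"z":-0.175,"twist":-2.3,"claw":-1},{"x":0.025,"y":-0.328,"z":-0.175,"twist":-2.3,"claw":-1},{"x":0.025,"y":-0.328,"z":-0.175,"twist":-2.3,"claw":-1},{"x":0.025,"y":-0.328,"z":-0.175,"twist":-2.3,"claw":-1}])

```text
clock: 6.2
tool_pos: [0.5096, 0.0395, 0.2497]
tool_rot: [180.0, -0.0, -0.0]
contact_force: [0.2, -0.1, 0.1]
finger_gap: 0.194
grasp_force: 45.9
```

Run:
```python
from h import *
import pickle
f=grab('wrist');pickle.dump(f,open('f2.pkl','wb'))
cv2.imwrite('pics/w2.png',cv2.convertScaleAbs(cv2.resize(f['image'][:,:,::-1],(800,600),interpolation=cv2.INTER_CUBIC),alpha=1.5));s=sense();print(s['tool_pos'],s['tool_rot'],s['contact_force'],s['finger_gap'],s['grasp_force'])
```

```text
[0.50963556 0.03934766 0.24967302] [ 1.79982733e+02 -1.11394138e-02 -6.53976702e-02] [ 0.49911466 -0.13622922  0.07073404] 0.1955537507162947 45.926703214645386
```

View pics/w2.png

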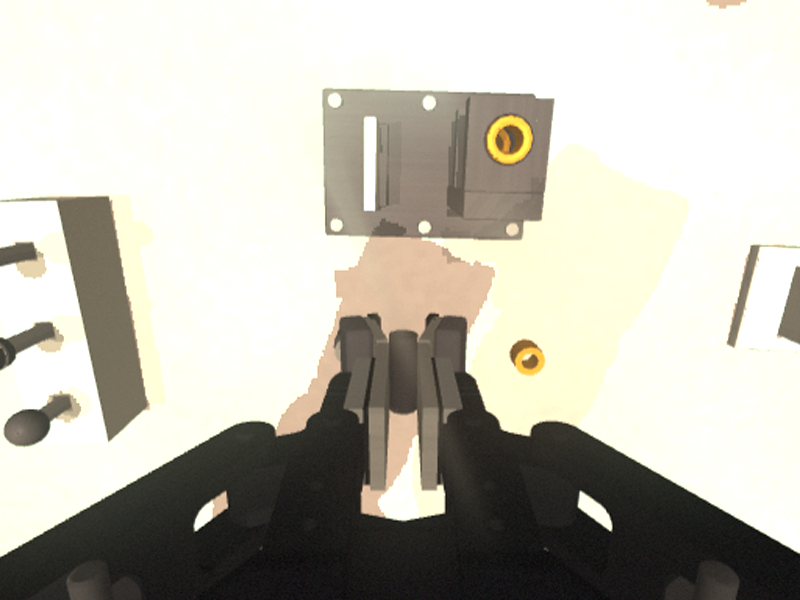

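The wrist view shows the clip held centred with its jaws open. The tongue top is the white strip at (370,116–211) in the 800-wide picture. The upper bush ring is at (509,139). I'll measure both.

```bash
cat > meas.py <<'E'
from h import *
def comps(m,f):
    n,l,s,c=cv2.connectedComponentsWithStats(m.astype(np.uint8)); return [(s[i],c[i],l==i) for i in range(1,n) if s[i][4]>40]
def tongue(f,box):
    x0,y0,x1,y1=box; g=cv2.cvtColor(f['image'],cv2.COLOR_RGB2GRAY)
    m=np.zeros_like(g); m[y0:y1,x0:x1]=(g[y0:y1,x0:x1]>130)
    s,c,l=max(comps(m,f),key=lambda t:t[0][4]); ct=cv2.findContours(l.astype(np.uint8),0,1)[0][0]
    r=cv2.minAreaRect(ct); b=np.array([plane(f,u,v,.07) for u,v in cv2.boxPoints(r)])
    return r,plane(f,*c,.07),b
def bush(f,z=.12):
    hsv=cv2.cvtColor(f['image'],cv2.COLOR_RGB2HSV); m=(hsv[:,:,0]>12)&(hsv[:,:,0]<35)&(hsv[:,:,1]>160)&(hsv[:,:,2]>60)
    return [(s[:5].tolist(),plane(f,*cv2.minEnclosingCircle(cv2.findContours(l.astype(np.uint8),0,1)[0][0])[0],z).round(4)) for s,c,l in comps(m,f)]
E
python3 - <<'E'
from meas import *
import pickle
f=pickle.load(open('f2.pkl','rb'))
r,c,b=tongue(f,(225,70,247,140));print(r,c,b.round(4))
print(bush(f))
g=plane(f,258,192,.29);print(g)
E
```

```text
((236.5, 104.0), (60.0, 7.0), 90.0) [0.58247612 0.06185947 0.07      ] [[0.6105 0.0647 0.07  ]
 [0.6105 0.0576 0.07  ]
 [0.5512 0.0585 0.07  ]
 [0.5512 0.0659 0.07  ]]
[([312, 74, 29, 31, 554], array([ 0.5935, -0.0183,  0.12  ])), ([329, 222, 20, 18, 198], array([ 0.4628, -0.0389,  0.12  ]))]
[0.54918485 0.03987426 0.29      ]
```

carry_out(targets=[{"x":0.03,"y":-0.01,"z":0,"twist":0.5,"claw":-1},{"x":0.055,"y":-0.019,"z":0,"twist":0.5,"claw":-1},{"x":0.072,"y":-0.0225,"z":0.01,"twist":0.5,"claw":-1},{"x":0.072,"y":-0.0225,"z":0.03,"twist":0.5,"claw":-1},{"x":0.072,"y":-0.0225,"z":0.06,"twist":0.5,"claw":-1},{"x":0.072,"y":-0.0225,"z":0.09,"twist":0.5,"claw":-1},{"x":0.072,"y":-0.0225,"z":0.11,"twist":0.5,"claw":-1},{"x":0.072,"y":-0.0225,"z":0.12,"twist":0.5,"claw":-1},{"x":0.072,"y":-0.0225,"z":0.128,"twist":0.5,"claw":-1},{"x":0.072,"y":-0.0225,"z":0.134,"twist":0.5,"claw":-1},{"x":0.072,"y":-0.0225,"z":0.14,"twist":0.5,"claw":-1},{"x":0.072,"y":-0.0225,"z":0.145,"twist":0.5,"claw":-1},{"x":0.072,"y":-0.0225,"z":0.15,"twist":0.5,"claw":-1},{"x":0.072,"y":-0.0225,"z":0.153,"twist":0.5,"claw":-1},{"x":0.072,"y":-0.0225,"z":0.156,"twist":0.5,"claw":-1},{"x":0.072,"y":-0.0225,"z":0.159,"twist":0.5,"claw":-1},{"x":0.072,"y":-0.0225,"z":0.161,"twist":0.5,"claw":-1},{"x":0.072,"y":-0.0225,"z":0.161,"twist":0.5,"claw":-1},{"x":0.072,"y":-0.0225,"z":0.161,"twist":0.5,"claw":-1}])

```text
clock: 7.83
tool_pos: [0.5818, 0.0629, 0.0883]
tool_rot: [180.0, 0.0, -0.5]
contact_force: [-0.3, 0.2, -1.0]
finger_gap: 0.197
grasp_force: 45.9
```

Run:
```python
from h import *
f=grab('side');w=grab('wrist')
u=proj(f,[.5815,.062,.07]).astype(int);print(u)
a=cv2.resize(f['image'][u[1]-45:u[1]+45,u[0]-50:u[0]+50],(660,594),interpolation=cv2.INTER_CUBIC)
cv2.imwrite('pics/s3.png',cv2.convertScaleAbs(a[:,:,::-1],alpha=1.5))
s=sense();print(s['tool_pos'],s['tool_rot'],s['contact_force'],s['finger_gap'],s['grasp_force'])
```

```text
[252 182]
[0.58182656 0.06286795 0.0884838 ] [ 1.79994278e+02 -1.56053453e-02 -4.86472281e-01] [ 0.22632113  1.30426746 -0.57481924] 0.19410697598411933 45.92633664608002
```

View pics/s3.png

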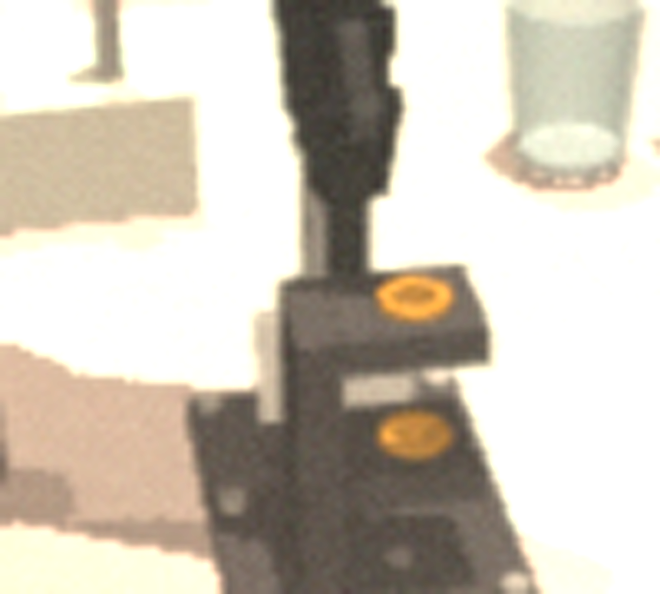

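In the side crop the clip is in the gripper over the tongue at (345,230), and no contact force shows. I'll press down the last few mm and release.

carry_out(targets=[{"x":0,"y":0,"z":0.001,"twist":0,"claw":-1},{"x":0,"y":0,"z":0.002,"twist":0,"claw":-1},{"x":0,"y":0,"z":0.003,"twist":0,"claw":-1},{"x":0,"y":0,"z":0.0035,"twist":0,"claw":-1},{"x":0,"y":0,"z":0.0035,"twist":0,"claw":-1},{"x":0,"y":0,"z":0.0035,"twist":0,"claw":-1}])

```text
clock: 8.43
tool_pos: [0.5819, 0.0629, 0.0857]
tool_rot: [-180.0, -0.0, -0.5]
contact_force: [-5.1, 1.4, 17.6]
finger_gap: 0.192
grasp_force: 48.2
```

carry_out(targets=[{"x":0,"y":0,"z":-0.0005,"twist":0,"claw":-0.4},{"x":0,"y":0,"z":-0.0005,"twist":0,"claw":-0.2},{"x":0,"y":0,"z":-0.0005,"twist":0,"claw":0.0},{"x":0,"y":0,"z":-0.0005,"twist":0,"claw":0.2},{"x":0,"y":0,"z":-0.0005,"twist":0,"claw":0.35},{"x":0,"y":0,"z":-0.0005,"twist":0,"claw":0.35},{"x":0,"y":0,"z":-0.0005,"twist":0,"claw":0.35},{"x":0,"y":0,"z":-0.0005,"twist":0,"claw":0.35},{"x":0,"y":0,"z":-0.0005,"twist":0,"claw":0.35},{"x":0,"y":0,"z":-0.0005,"twist":0,"claw":0.35},{"x":0,"y":0,"z":-0.01,"twist":0,"claw":0.35},{"x":0,"y":0,"z":-0.03,"twist":0,"claw":0.35},{"x":0,"y":0,"z":-0.06,"twist":0,"claw":0.35},{"x":0,"y":0,"z":-0.09,"twist":0,"claw":0.35},{"x":-0.02,"y":0,"z":-0.12,"twist":0,"claw":0.35},{"x":-0.04,"y":0,"z":-0.15,"twist":0,"claw":0.35},{"x":-0.06,"y":0,"z":-0.165,"twist":0,"claw":0.35},{"x":-0.07,"y":0,"z":-0.165,"twist":0,"claw":0.35},{"x":-0.07,"y":0,"z":-0.165,"twist":0,"claw":0.35}])

```text
clock: 10.02
tool_pos: [0.5105, 0.0637, 0.2515]
tool_rot: [-179.9, -0.1, -0.5]
contact_force: [-0.5, -0.7, -0.6]
finger_gap: 0.672
grasp_force: 0.0
```

Run:
```python
from meas import *
import pickle
f=grab('wrist');pickle.dump(f,open('f3.pkl','wb'));s=sense();print(s['tool_pos'],s['contact_force'],s['finger_gap'])
print(bush(f)); print(proj(f,[.5815,.062,.07]))
cv2.imwrite('pics/w3.png',cv2.convertScaleAbs(cv2.resize(f['image'][:,:,::-1],(800,600),interpolation=cv2.INTER_CUBIC),alpha=1.5))
```

```text
[0.51146246 0.06377041 0.25079672] [ 0.13572602  0.25739902 -0.63778544] 0.6780414280195858
[([338, 75, 30, 30, 583], array([ 0.5937, -0.0176,  0.12  ])), ([348, 221, 19, 18, 194], array([ 0.4628, -0.0328,  0.12  ]))]
[259.39529029 105.29288154]
```

View pics/w3.png

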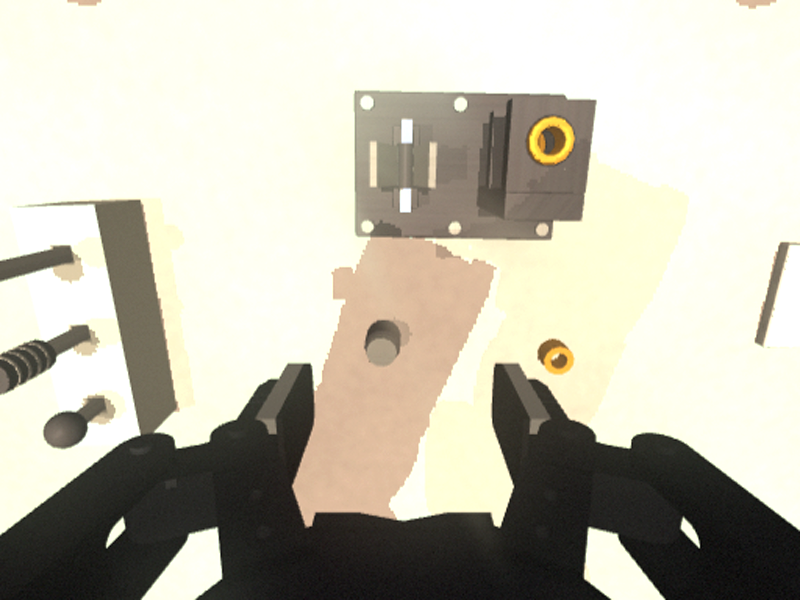

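The wrist view shows the clip released, clamped upright and centred on the tongue at (405,165). The upper bush is at (551,140). Next is the rod.

carry_out(targets=[{"x":-0.03,"y":-0.02,"z":-0.01,"twist":0,"claw":0.5},{"x":-0.06,"y":-0.05,"z":-0.01,"twist":0,"claw":0.5},{"x":-0.072,"y":-0.085,"z":-0.01,"twist":0,"claw":0.5},{"x":-0.072,"y":-0.12,"z":-0.01,"twist":0,"claw":0.5},{"x":-0.072,"y":-0.155,"z":-0.01,"twist":0,"claw":0.5},{"x":-0.072,"y":-0.19,"z":-0.01,"twist":0,"claw":0.5},{"x":-0.072,"y":-0.22,"z":-0.01,"twist":0,"claw":0.5},{"x":-0.072,"y":-0.2355,"z":-0.01,"twist":0,"claw":0.5},{"x":-0.072,"y":-0.2355,"z":-0.01,"twist":0,"claw":0.5},{"x":-0.072,"y":-0.2355,"z":-0.01,"twist":0,"claw":0.5},{"x":-0.072,"y":-0.2355,"z":-0.01,"twist":0,"claw":0.5}])

```text
clock: 10.98
tool_pos: [0.4422, 0.2987, 0.2597]
tool_rot: [180.0, 0.0, -0.6]
contact_force: [0.0, -1.0, 0.7]
finger_gap: 0.752
grasp_force: 0.0
```

Run:
```python
from meas import *
import pickle
f=grab('wrist');pickle.dump(f,open('f4.pkl','wb'));s=sense();print(s['tool_pos'],s['tool_rot'],s['joints'][6],f['p'])
print(proj(f,[.518,.303,.175]),proj(f,[.518,.303,.06]))
cv2.imwrite('pics/w4.png',cv2.convertScaleAbs(cv2.resize(f['image'][:,:,::-1],(800,600),interpolation=cv2.INTER_CUBIC),alpha=2))
```

```text
[0.44216432 0.29857219 0.2598271 ] [ 1.79968678e+02 -4.29404284e-04 -5.73572403e-01] -93.65228723844416 [0.51055107 0.29870543 0.40279893]
[251.31440065  97.00597239] [253.35281554 100.60697028]
```

View pics/w4.png

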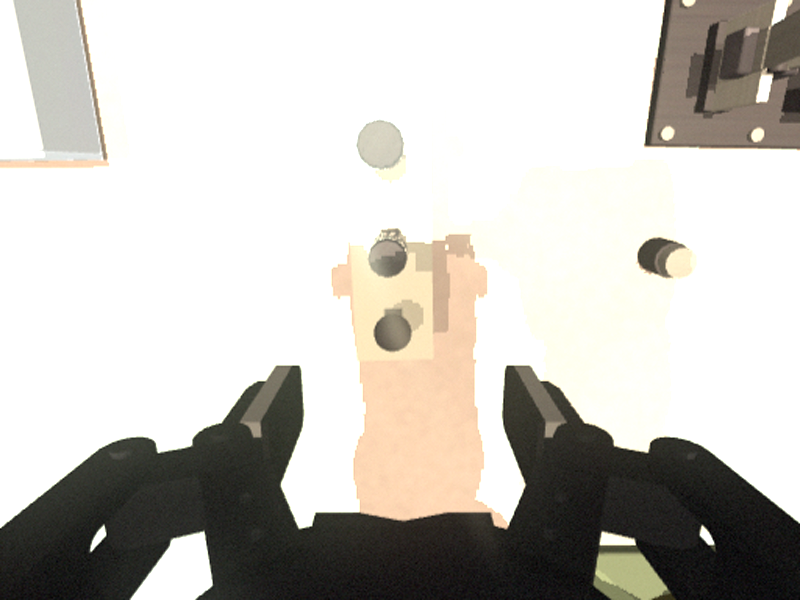

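The wrist view shows the long rod's handle top at (380,144) in 800-scale pixels, about 29 px across in the native image, which matches 22 mm at z=0.175.

Run:
```python
from meas import *
import pickle
f=pickle.load(open('f4.pkl','rb'))
g=cv2.medianBlur(cv2.cvtColor(f['image'],cv2.COLOR_RGB2GRAY),3)
for n,(u,v) in(('A',(243,92)),):
    roi=g[v-30:v+30,u-30:u+30]; print(roi[30,::4]); 
    t,_=cv2.threshold(roi,0,255,cv2.THRESH_OTSU); m=(roi<t)
    s,c,l=max(comps(m,f),key=lambda t:t[0][4]); (x,y),r=cv2.minEnclosingCircle(cv2.findContours(l.astype(np.uint8),0,1)[0][0])
    print(t,s,x+u-30,y+v-30,r,plane(f,x+u-30,y+v-30,.175))
print(plane(f,243,92,.175), plane(f,350/1.5625,360/1.5625,.06),plane(f,434/1.5625,359/1.5625,.06))
```

```text
[156 156 158 157 102 104 105 106 105 104 104 103 155 156 156]
132.0 [ 15  14  32  40 928] 244.92646980285645 95.97058868408203 20.183969497680664 [0.518751   0.30759534 0.175     ]
[0.52148167 0.30892595 0.175     ] [0.36605744 0.34082745 0.06      ] [0.36633652 0.27493538 0.06      ]
```

carry_out(squeeze=60, targets=[{"x":0.03,"y":-0.005,"z":0,"twist":0,"claw":0.5},{"x":0.06,"y":-0.011,"z":0,"twist":0,"claw":0.5},{"x":0.079,"y":-0.011,"z":0,"twist":0,"claw":0.5},{"x":0.079,"y":-0.011,"z":0.02,"twist":0,"claw":0.5},{"x":0.079,"y":-0.011,"z":0.05,"twist":0,"claw":0.5},{"x":0.079,"y":-0.011,"z":0.08,"twist":0,"claw":0.5},{"x":0.079,"y":-0.011,"z":0.105,"twist":0,"claw":0.5},{"x":0.079,"y":-0.011,"z":0.12,"twist":0,"claw":0.5},{"x":0.079,"y":-0.011,"z":0.1255,"twist":0,"claw":0.5},{"x":0.079,"y":-0.011,"z":0.1255,"twist":0,"claw":0.3},{"x":0.079,"y":-0.011,"z":0.1255,"twist":0,"claw":0.1},{"x":0.079,"y":-0.011,"z":0.1255,"twist":0,"claw":-0.1},{"x":0.079,"y":-0.011,"z":0.1255,"twist":0,"claw":-0.3},{"x":0.079,"y":-0.011,"z":0.1255,"twist":0,"claw":-0.5},{"x":0.079,"y":-0.011,"z":0.1255,"twist":0,"claw":-0.8},{"x":0.079,"y":-0.011,"z":0.1255,"twist":0,"claw":-1},{"x":0.079,"y":-0.011,"z":0.1255,"twist":0,"claw":-1},{"x":0.079,"y":-0.011,"z":0.1255,"twist":0,"claw":-1},{"x":0.079,"y":-0.011,"z":0.1255,"twist":0,"claw":-1}])

```text
clock: 12.62
tool_pos: [0.5212, 0.3097, 0.135]
tool_rot: [180.0, -0.1, -0.5]
contact_force: [0.3, -1.5, 7.2]
finger_gap: 0.243
grasp_force: 58.3
```

carry_out(targets=[{"x":0,"y":0,"z":-0.01,"twist":0,"claw":-1},{"x":0,"y":0,"z":-0.025,"twist":0,"claw":-1},{"x":0,"y":0,"z":-0.045,"twist":0,"claw":-1},{"x":0,"y":0,"z":-0.07,"twist":0,"claw":-1},{"x":0,"y":0,"z":-0.1,"twist":0,"claw":-1},{"x":0,"y":0,"z":-0.13,"twist":0,"claw":-1},{"x":0,"y":0.02,"z":-0.15,"twist":0,"claw":-1},{"x":0,"y":0.05,"z":-0.15,"twist":0,"claw":-1},{"x":0.002,"y":0.08,"z":-0.15,"twist":0,"claw":-1},{"x":0.004,"y":0.115,"z":-0.15,"twist":0,"claw":-1},{"x":0.006,"y":0.15,"z":-0.15,"twist":0,"claw":-1},{"x":0.008,"y":0.185,"z":-0.15,"twist":0,"claw":-1},{"x":0.01,"y":0.22,"z":-0.15,"twist":0,"claw":-1},{"x":0.012,"y":0.255,"z":-0.15,"twist":0,"claw":-1},{"x":0.015,"y":0.29,"z":-0.15,"twist":0,"claw":-1},{"x":0.017,"y":0.315,"z":-0.15,"twist":0,"claw":-1},{"x":0.017,"y":0.328,"z":-0.15,"twist":0,"claw":-1},{"x":0.017,"y":0.328,"z":-0.15,"twist":0,"claw":-1},{"x":0.017,"y":0.328,"z":-0.15,"twist":0,"claw":-1},{"x":0.017,"y":0.328,"z":-0.15,"twist":0,"claw":-1}])

```text
clock: 14.28
tool_pos: [0.535, -0.0173, 0.2846]
tool_rot: [-180.0, -0.0, -0.4]
contact_force: [-0.2, 0.1, -1.8]
finger_gap: 0.243
grasp_force: 59.0
```

Run:
```python
from meas import *
import pickle
f=grab('wrist');g=grab('side');pickle.dump((f,g),open('f5.pkl','wb'));s=sense();t=s['tool_pos'];print(t,s['tool_rot'],s['contact_force'],s['grasp_force'],f['p'])
print(bush(f)); n=t-[0,0,.125];print('nose exp',proj(f,n),proj(g,n), 'handle',proj(g,t+[0,0,.02]))
a=cv2.resize(f['image'][30:230,150:350],(600,600),interpolation=cv2.INTER_CUBIC)
u=proj(g,n).astype(int);print(u)
b=cv2.resize(g['image'][u[1]-70:u[1]+50,u[0]-20:u[0]+20],(200,600),interpolation=cv2.INTER_CUBIC)
cv2.imwrite('pics/w5.png',cv2.convertScaleAbs(np.hstack([a,b])[:,:,::-1],alpha=1.6))
```

```text
[ 0.53505658 -0.01715212  0.28441522] [-1.79986989e+02  5.44863118e-03 -4.01874163e-01] [ 0.00738287  1.58574979 -2.53058593] 59.032246470451355 [ 0.60341987 -0.01734275  0.42766602]
[([287, 225, 15, 13, 78], array([ 0.4713, -0.0564,  0.12  ]))]
nose exp [258.02394401 184.95457088] [237.58799207 167.42141423] handle [234.9703375  102.11484818]
[237 167]
```

View pics/w5.png

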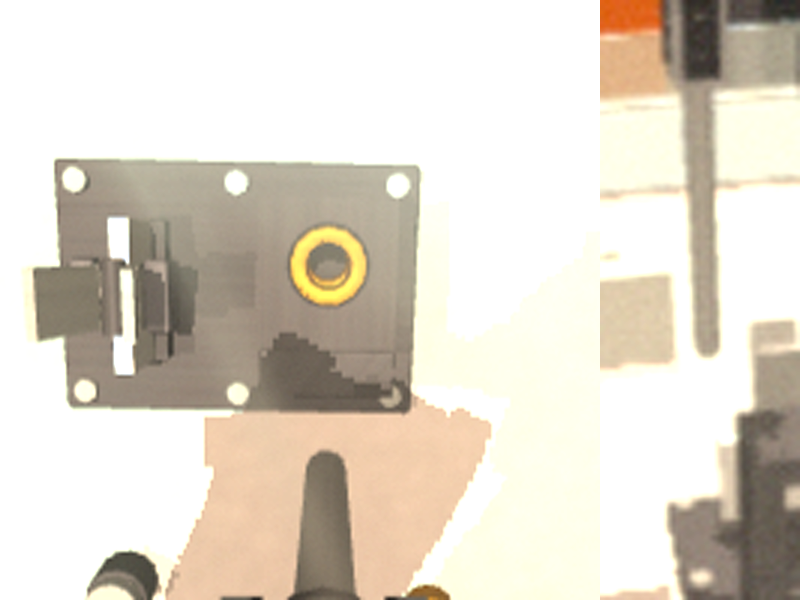

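The wrist crop on the left shows the bush ring at (329,265), the rod nose tip edge at (326,452) and the shaft axis near x=325. In the side crop on the right the rod hangs almost plumb, with its nose at (708,355).

Run:
```python
from meas import *
import pickle
f,g=pickle.load(open('f5.pkl','rb'))
im=f['image'].astype(int)
roi=im[98:140,240:280]; m=((roi[:,:,0]-roi[:,:,2])>50).astype(np.uint8)
c=max(cv2.findContours(m,0,1)[0],key=cv2.contourArea);e=cv2.fitEllipse(c)
u,v=e[0][0]+240,e[0][1]+98;print(e,u,v); B=plane(f,u,v,.12);print('bush',B)
T=np.array([.535,-.0173,.2846])
gr=cv2.cvtColor(f['image'],cv2.COLOR_RGB2GRAY)
for r in(186,192,198,205,212,220):
    row=cv2.GaussianBlur(gr[r:r+1,225:290].astype(float),(3,1),0)[0]; d=np.diff(row); i,j=d[:33].argmin(),33+d[33:].argmax(); print(r,225+i+.5,225+j+.5,225+(i+j)/2+.5, j-i)
print('col',gr[172:192,258])
P=plane(f,258.4,187.1,.166);print('rod low',P,'tool',T,'B-P',B-P)
for z in(.166,.2,.23): print(z,proj(f,[P[0],P[1],z]))
# side: bush delta
n=tri(f,(258.4,187.1),g,(238.4,167));print(n)
```

```text
((18.944473266601562, 20.19746971130371), (24.21770668029785, 25.42679786682129), 174.53286743164062) 258.94447326660156 118.19746971130371
bush [ 0.59336688 -0.01844663  0.12      ]
186 251.5 264.5 258.0 13
192 250.5 265.5 258.0 15
198 250.5 265.5 258.0 15
205 249.5 266.5 258.0 17
212 249.5 266.5 258.0 17
220 248.5 267.5 258.0 19
col [134 134 134 134 133 132 133 124  91  65  68  67  68  69  69  68  70  69
  69  70]
rod low [ 0.5347447  -0.01748266  0.166     ] tool [ 0.535  -0.0173  0.2846] B-P [ 0.05862218 -0.00096397 -0.046     ]
0.166 [258.4 187.1]
0.2 [258.48680949 198.03423535]
0.23 [258.58600332 210.52836173]
[ 0.53515794 -0.01791145  0.16128176]
```

carry_out(targets=[{"x":0.03,"y":0.001,"z":0,"twist":0,"claw":-1},{"x":0.05,"y":0.001,"z":0,"twist":0,"claw":-1},{"x":0.0585,"y":0.001,"z":0,"twist":0,"claw":-1},{"x":0.0585,"y":0.001,"z":0.01,"twist":0,"claw":-1},{"x":0.0585,"y":0.001,"z":0.02,"twist":0,"claw":-1},{"x":0.0585,"y":0.001,"z":0.03,"twist":0,"claw":-1},{"x":0.0585,"y":0.001,"z":0.035,"twist":0,"claw":-1},{"x":0.0585,"y":0.001,"z":0.038,"twist":0,"claw":-1},{"x":0.0585,"y":0.001,"z":0.041,"twist":0,"claw":-1},{"x":0.0585,"y":0.001,"z":0.044,"twist":0,"claw":-1},{"x":0.0585,"y":0.001,"z":0.047,"twist":0,"claw":-1},{"x":0.0585,"y":0.001,"z":0.05,"twist":0,"claw":-1},{"x":0.0585,"y":0.001,"z":0.05,"twist":0,"claw":-1},{"x":0.0585,"y":0.001,"z":0.05,"twist":0,"claw":-1}])

```text
clock: 15.55
tool_pos: [0.5935, -0.0197, 0.2343]
tool_rot: [180.0, 0.0, -0.5]
contact_force: [-0.7, -0.3, -2.4]
finger_gap: 0.241
grasp_force: 59.0
```

carry_out(targets=[{"x":0,"y":0,"z":0.004,"twist":0,"claw":-1},{"x":0,"y":0,"z":0.008,"twist":0,"claw":-1},{"x":0,"y":0,"z":0.012,"twist":0,"claw":-1},{"x":0,"y":0,"z":0.016,"twist":0,"claw":-1},{"x":0,"y":0,"z":0.02,"twist":0,"claw":-1},{"x":0,"y":0,"z":0.024,"twist":0,"claw":-1},{"x":0,"y":0,"z":0.028,"twist":0,"claw":-1},{"x":0,"y":0,"z":0.032,"twist":0,"claw":-1},{"x":0,"y":0,"z":0.032,"twist":0,"claw":-1}])

```text
clock: 16.3
tool_pos: [0.5933, -0.0196, 0.2015]
tool_rot: [-180.0, 0.1, -0.5]
contact_force: [-0.2, 0.7, -3.3]
finger_gap: 0.245
grasp_force: 59.0
```

carry_out(targets=[{"x":0,"y":0,"z":0.004,"twist":0,"claw":-1},{"x":0,"y":0,"z":0.008,"twist":0,"claw":-1},{"x":0,"y":0,"z":0.01,"twist":0,"claw":-1},{"x":0,"y":0,"z":0.012,"twist":0,"claw":-1},{"x":0,"y":0,"z":0.014,"twist":0,"claw":-1},{"x":0,"y":0,"z":0.016,"twist":0,"claw":-1},{"x":0,"y":0,"z":0.018,"twist":0,"claw":-1},{"x":0,"y":0,"z":0.02,"twist":0,"claw":-1},{"x":0,"y":0,"z":0.02,"twist":0,"claw":-1}])

```text
clock: 17.05
tool_pos: [0.5934, -0.0197, 0.1819]
tool_rot: [180.0, 0.0, -0.5]
contact_force: [1.0, 0.1, -1.4]
finger_gap: 0.24
grasp_force: 59.0
```

carry_out(targets=[{"x":0,"y":0,"z":0.003,"twist":0,"claw":-1},{"x":0,"y":0,"z":0.006,"twist":0,"claw":-1},{"x":0,"y":0,"z":0.009,"twist":0,"claw":-1},{"x":0,"y":0,"z":0.012,"twist":0,"claw":-1},{"x":0,"y":0,"z":0.015,"twist":0,"claw":-1},{"x":0,"y":0,"z":0.018,"twist":0,"claw":-1},{"x":0,"y":0,"z":0.021,"twist":0,"claw":-1},{"x":0,"y":0,"z":0.024,"twist":0,"claw":-1},{"x":0,"y":0,"z":0.027,"twist":0,"claw":-1},{"x":0,"y":0,"z":0.03,"twist":0,"claw":-1},{"x":0,"y":0,"z":0.031,"twist":0,"claw":-1},{"x":0,"y":0,"z":0.031,"twist":0,"claw":-1},{"x":0,"y":0,"z":0.031,"twist":0,"claw":-1},{"x":0,"y":0,"z":0.031,"twist":0,"claw":-1},{"x":0,"y":0,"z":0.031,"twist":0,"claw":-1},{"x":0,"y":0,"z":0.031,"twist":0,"claw":-1}])

```text
clock: 18.38
tool_pos: [0.5936, -0.0197, 0.1514]
tool_rot: [180.0, -0.0, -0.5]
contact_force: [-0.5, -0.1, -1.6]
finger_gap: 0.242
grasp_force: 59.0
```

Run:
```python
from h import *
import pickle
g0=pickle.load(open('f5.pkl','rb'))[1];g=grab('side')
for z in np.arange(.1,.008,-.004):
    u,v=proj(g,[.5934,-.0185,z]); i,j=int(round(u)),int(round(v))
    print(round(z,3),i,j,g0['image'][j,i-6:i+7,0],g['image'][j,i-6:i+7,0])
```

```text
0.1 264 188 [82 76 79 74 73 73 71 67 67 67 63 70 69] [61 62 65 61 66 65 60 63 64 64 63 65 64]
0.096 264 190 [68 64 69 68 68 66 64 66 62 66 68 69 66] [65 66 62 64 66 66 63 65 66 63 65 63 65]
0.092 264 191 [67 68 66 66 66 68 70 67 70 68 68 66 69] [63 63 66 65 59 63 66 66 66 68 69 71 70]
0.088 264 193 [ 87  87  87  91  98 107 108  99 130 147 165 162 159] [ 87  90  94  90  84  85  88  94  90 110 156 162 159]
0.084 264 194 [131 133 137 131 136 131 119 105 121 152 163 147 125] [130 135 135 134 113 104 108 110 110 121 153 147 130]
0.08 264 196 [141 141 138 136 139 134 117  98  90  86  93  91  98] [138 140 139 137 118 108 111 111 104  92  90  92  95]
0.076 264 197 [135 130 129 130 127 121 104  90  87  84  81  76  82] [134 131 131 128 110 105 108 110 108  85  78  75  76]
0.072 264 199 [71 70 75 81 93 94 99 92 89 82 75 67 68] [ 69  68  74  80  84  99 110 112 109  88  73  68  59]
0.068 264 200 [ 66  73  90 116 125 126 130 129 122 116  97  76  65] [ 69  74  89 106 102 104 112 113 105  97  87  74  60]
0.064 264 202 [ 63 106 163 149 127 131 132 133 121 114 112 113  81] [ 64  95 112 108 103 107 110
[... 635 characters left out ...]
 68 65 66 67 66]
0.036 264 211 [62 63 62 65 64 66 64 62 67 62 66 65 65] [65 64 64 65 65 68 68 65 62 65 68 67 65]
0.032 264 213 [70 69 68 73 70 70 69 73 76 78 78 83 83] [63 65 64 66 69 71 78 83 83 70 65 70 64]
0.028 264 214 [79 76 74 77 83 85 85 84 84 87 89 85 89] [ 68  66  68  63  79  98 109 109 101  80  68  67  66]
0.024 264 216 [69 63 66 67 67 66 67 67 64 64 62 63 72] [68 64 65 69 68 73 78 75 70 67 67 67 65]
0.02 264 217 [66 68 65 60 63 61 68 64 60 61 59 58 61] [66 64 64 69 64 61 62 61 59 62 59 59 65]
0.016 264 218 [58 60 59 58 59 61 62 59 55 58 60 58 61] [57 64 57 57 57 58 62 63 60 57 60 59 63]
0.012 264 220 [59 59 64 75 82 79 71 59 60 58 62 58 62] [54 60 59 60 58 58 59 59 62 60 59 57 60]
```

```bash
python3 -c "
from station import manip
print(manip.job_done())"
```

```text
the job is handed in; nothing more can be done
None
```

I handed the job in at about 18 s: the clip is clamped upright on the tongue, and the long rod is held through both bushings with its nose about 20 mm below the lower one; the hand-in gave no verdict.

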